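Push the long blank home and call the clamps

TASK

In the three-lane clamping jig, gently push the longest wooden blank along its lane with the fingertips until its far end meets the stop bar, without picking it up. Then press the wide button on the control box gently, well down, let it come up again and draw back clear. Leave the two shorter blanks, the two small buttons and everything else on the bench as they are.

Things in the scene. Friction and masses are not known exactly. Their poses are not given: they have to be found in the camera images.
- jig: Fixed clamping jig, dark steel plate 300 x 206 x 12 mm; origin under its centre at bench height. Three lanes along its x axis, which points from the open (robot) end to the stop bar; z up. Lane centres at y = -62, 0, +62 mm, lanes 44 mm wide, floor 12 mm above the bench, between strips 10 mm higher than the floor. One blank per lane, which in which varies. Position and yaw vary.
- jig_stop (a point): Middle of the stop bar's face towards the blanks, at jig x = +120 mm, y = 0, 27 mm above the bench. The aluminium bar runs straight across the far end of all three lanes; its top is 42 mm above the bench (small steel cylinders on it reach 64 mm).
- blank_long_center (a point): Centre of the longest wooden blank, a loose square-cut bar 140 mm long (its x, along the lane), 40 mm wide (y), 36 mm high, about 0.14 kg, lying on the lane floor with its far end some 35 to 65 mm short of the stop. Its x axis points to the stop bar. It slides easily (about 1 N).
- blank_long_rear (a point): Centre of the end face of the longest blank nearest the open (robot) end of the lane, 70 mm behind its centre, 18 mm above the lane floor (30 mm above the bench): the face to push.
- blank_long_front (a point): Centre of the far end face of the longest blank, 70 mm ahead of its centre: the face that is to meet the stop bar.
- blank_mid_center (a point): Centre of the middle blank, 100 mm long, 40 x 36 mm, loose in another lane; leave it alone.
- blank_short_center (a point): Centre of the shortest blank, 75 mm long, 40 x 36 mm, loose in another lane; leave it alone.
- box: Grey control box fixed to the bench, 240 mm (its x) x 90 mm (y) x 55 mm high, origin under its centre. Three round white buttons with black collars stand in a row on its top at box x = -70, 0 and +70 mm; which of them is the wide one varies. Position and yaw vary.
- btn_wide_top (a point): Middle of the top of the wide button (42 mm across, the other two 24 mm), which is pressed straight down; tops are 79 mm above the bench when up.
- btn_wide (a joint): Travel of the wide button in m: 0 up, 0.008 fully down against a hard end. Sprung: the force grows from 1.5 N to 5 N at full travel and it comes up again by itself.
- btn_a (a joint): Travel in m of one of the two small buttons (24 mm across), 0 up; leave alone.
- btn_b (a joint): Travel in m of the other small button (24 mm across), 0 up; leave alone.
- offcut: Loose dark wooden block 30 x 30 mm, 65 mm tall, standing on the bench in the gap between jig and control box; origin under its centre. Leave alone.
- glue: Standing glue bottle, 60 mm across, 150 mm tall, to the left of the jig; origin under its centre. Leave alone.
- mug: Mug, 80 mm across, 90 mm tall, beyond the control box; origin under its centre. Leave alone.
- driver: Screwdriver lying on the bench on the left, nearer the robot than the jig's middle. Leave alone.
- collar: Steel collar lying flat, 56 mm across, 20 mm high, right of the control box, nearer the robot; origin under its centre. Leave alone.
There are look-alikes about, which are no part of the job. Leave any blue, purple or turquoise look-alike of the part that bears blank_long_center alone.

How it is judged:
On the way, in this order (a step that is already met when the one before it is completed fails the run):
1. the longest blank is home against the stop bar (x of blank_long_front in the frame of jig above 0.116 m and height (world z) of blank_long_center below 0.034 m), for 0.2 s.
2. the wide button is pressed down (5 mm or more of its 8 mm) (value of joint btn_wide above 0.005 m), for 0.05 s.
At the end, for the whole second after the job is handed in: The longest blank lies flat in its lane with its far end within 4 mm of the stop bar, at rest; all buttons are up; shorter blanks within 10 mm, offcut within 15 mm and the other loose things within 20 mm of where they stood (all of step 1 and linear speed of blank_long below 0.01 m/s and angle between the x axis of blank_long_center and the x axis of jig, either way round below 0.12 rad and value of joint each of btn_wide, btn_a, btn_b below 0.0015 m and distance of each of blank_mid_center, blank_short_center from where it was at the start of the episode below 0.01 m and distance of offcut from where it was at the start of the episode below 0.015 m and distance of each of glue, mug, driver, collar from where it was at the start of the episode below 0.02 m); the robot touches nothing.
It fails at once if the longest blank is lifted (10 mm) or tipped (height (world z) of blank_long_center above 0.04 m or angle between blank_long_center's own z axis and vertical above 0.2 rad).
It fails at once if the wide button is pressed while the longest blank is not home (value of joint btn_wide above 0.003 m and not (x of blank_long_front in the frame of jig above 0.116 m and height (world z) of blank_long_center below 0.034 m)).
It fails at once if a small button is pressed (2 mm or more) (value of joint any of btn_a, btn_b above 0.002 m).
It fails at once if the longest blank is pushed or squeezed hard (over 40 N), or the wide button is pushed hard (over 30 N) (contact force between the fingers and blank_long above 40 N or contact force between the fingers and btn_wide above 30 N).
It fails at once if a bystander is moved (distance of any of blank_mid_center, blank_short_center from where it was at the start of the episode above 0.01 m or distance of offcut from where it was at the start of the episode above 0.015 m or distance of any of glue, mug, driver, collar from where it was at the start of the episode above 0.02 m).
It also fails if it takes over 42 s, if anything falls off the work surface, if the arm or the gripper's body presses on something with over 40 N, if the wrist force passes 120 N, or if a joint passes its speed limit or range.

ROBOT

A 6-joint arm with a two-finger parallel gripper is mounted at the origin on the work surface. World frame = base frame: x ahead of the robot, y to its left, z up, the work surface at z = 0. Lengths are in m, angles in rad, forces in N, time in s.
With the tool pointing down it reaches from about 0.275 to 0.725 m from the base axis. Payload 5.6 kg.
Tool frame: the origin (TCP) lies on the centre line of the jaws, within the pads' length; the fingertips stand 8 mm ahead of it and the grasp point (between the pads) lies 11 mm behind it (env.tip_reach is the distance from the TCP to the fingertips, in m); z points along the fingers, y is the direction in which the jaws open and shut (so a half turn about z gives the same grasp; the last joint's range is limited). The gripper opens to 85 mm and grips with 20 to 120 N. Pads are 22 mm wide; open, the fingers measure 114 mm over their backs; the gripper's body (76 mm by 85 mm) begins 54 mm behind the grasp point. The pads swing forward as they close: fully open they stand 13 mm farther back than shut.
Start: joints at [-0.836, 0.255, 0.108, 0, -1.424, -0.285], TCP at [0.239, -0.495, 0.239] pointing down, gripper open.
Joint ranges: [-2.95, 2.95], [-1.21, 1.97], [-1.09, 1.5], [-2.87, 1.71], [-2.94, -0.07], [-3.05, 3.05]. Speed limits (rad/s): [2.57, 2.57, 3.14, 3.14, 3.14, 3.14].

INTERFACE

Orientations are given as a rotation vector (axis times angle).
In Python, from rig import env, read_camera, look_for, outline_of, pinpoint gives the robot as it stands.
- The arm moves only by the tool arm_command, never from a script. Its argument "commands" is a list that holds one entry, the list of rows, each a list of 5 numbers: the finger opening in m, from 0 to 0.0854, then the shift along the world's x, y, z in m, then the turn about the world's z in rad. A call has exactly 8 rows; each row is the pose to reach, as a shift and turn from the pose commanded when the call began; what a row does not reach only later rows make up. A row lasts 1/8 s, in which the tool goes at most 62.5 mm and 10.7 degrees, less where a joint would pass 70% of its speed; a pose out of reach is approached as far as the arm can. A call with a gripper value outside its range is refused whole. The fingers move at their own pace and stop on an object; "squeeze" is the grip in N (left out, the last holds). Time passes only in rows, so rows that repeat a pose let the fingers close, or fill a call up. It gives the time, the measured TCP pose, the force and the opening at its end, in the units of the state.
- env.sense(): the state, without advancing time (a new reading comes with each control period).
- read_camera(name): name is "side" or "top"; returns a dict with "color" (384x512x3 uint8, blue, green, red), "K" (3x3 intrinsics, pixels), "dist_coeffs" ([k1, k2, p1, p2, k3] as OpenCV has them; the pictures are not rectified), "R" (3x3) and "t" (3): a world point X has camera coordinates R X + t. Camera axes: x right, y down, z forward; pixel columns grow to the right and rows downward; lengths in m; the calibration is good to about 2 mm. A picture is of the moment at which its call begins. There is no depth.
- env.hand_in(): hands the job in, once; it reports no verdict.
Trained networks look in a picture, given as the dict that the camera call returned (one of the last four; its "shot" number tells which), for a name from the list of things; names that differ only in an ending like _2 or _b are one class to them, and where a whole thing is asked for, a point or a joint stands for the part that bears it (a point fixed in the world has none). Each returns a list of dicts, best first, with "p" (0 to 1); they miss things now and then, are a little off and sometimes report something else, mostly with a low value. They report only what shows in the picture. A call takes as long as a camera call. They do not tell look-alikes from the thing itself.
- look_for(picture, name): "pixel" ([column, row] in pixels, amid what is visible of it).
- outline_of(picture, name): "pixels" (384x512 bool, what is visible of it) and "pixel" ([column, row] in pixels, amid what is visible of it).
- pinpoint(picture, name): "pixel" ([column, row] in pixels: a listed point, or the origin of a listed thing).
The state is a dict: "t": time; "joint_pos": joint angles; "qvel": joint speeds; "joint_efforts": joint torques, N m; "tcp_pos": TCP position; "orientation": TCP orientation; "wrist_force": force on the tool from outside, world axes, zero at the start; "wrist_torque": the same for the moment, N m; "grip_width": finger opening in m.
Only numpy, scipy, OpenCV 4.12 (cv2) and the standard library are available. Lean on these libraries where they do the work, as an engineer would, in place of code of your own. Each camera call takes 0.05 s, during which the arm holds its last target. There are 200 camera calls.

## Working session

There is one attempt and no reset: what is moved stays moved. The work goes in short steps, Python scripts to look and compute and a tool call to move; the robot and the scene stay as the last step left them, time stands still between calls to the robot, and variables do not carry over. Pictures are saved under pics/ and viewed, about 8 in all and at most 12, crops included, and the job is handed in when it is done.

Besides the shell and the picture viewer there is one more tool, called after "Request:" in YAML: its name, and indented under it one key for each argument. arm_command: Moves the arm, as the interface text tells. Its arguments: {"type":"object","properties":{"commands":{"type":"array"},"squeeze":{"type":"number"}},"required":["commands"]}

```bash
ls; mkdir -p pics; cat > h.py <<'E'
import numpy as np, cv2
from rig import env, read_camera, look_for, outline_of, pinpoint
def ray(c,px):
    p=cv2.undistortPoints(np.array([[px]],float),c["K"],np.array(c["dist_coeffs"]))[0,0]
    R=np.array(c["R"]);o=-R.T@np.array(c["t"]);return o,R.T@np.array([p[0],p[1],1.])
def at_z(c,px,z):
    o,d=ray(c,px);return o+d*(z-o[2])/d[2]
def proj(c,X):
    r=cv2.Rodrigues(np.array(c["R"]))[0]
    return cv2.projectPoints(np.atleast_2d(np.array(X,float)),r,np.array(c["t"],float),c["K"],np.array(c["dist_coeffs"]))[0][:,0]
E
python3 - <<'E'
from h import *
print(env.sense()["tcp_pos"],env.tip_reach)
Z=dict(jig=0,jig_stop=.027,blank_long_center=.030,blank_long_rear=.030,blank_long_front=.030,blank_mid_center=.03,blank_short_center=.03,box=0,btn_wide_top=.079,offcut=0,glue=0,mug=0,collar=0)
for n in("top","side"):
    c=read_camera(n);cv2.imwrite(f"pics/{n}0.png",cv2.resize(c["color"],None,fx=1.5,fy=1.5))
    for k,z in Z.items():
        print(n,k,[(np.round(d["pixel"]).astype(int).tolist(),round(float(d["p"]),2),np.round(at_z(c,d["pixel"],z)[:2],3).tolist()) for d in pinpoint(c,k)[:3]])
E
```

```text
pics
[ 0.23895499 -0.49484196  0.23836542] 0.008
top jig [([210, 168], 0.65, [0.591, 0.163])]
top jig_stop [([209, 126], 0.74, [0.715, 0.163])]
top blank_long_center [([301, 236], 0.96, [0.377, -0.109]), ([236, 253], 0.7, [0.331, 0.086]), ([94, 244], 0.64, [0.366, 0.51])]
top blank_long_rear [([208, 185], 0.96, [0.535, 0.166]), ([223, 269], 0.95, [0.284, 0.125]), ([160, 106], 0.93, [0.778, 0.31])]
top blank_long_front [([280, 251], 0.97, [0.334, -0.044]), ([208, 138], 0.94, [0.68, 0.164]), ([249, 235], 0.9, [0.385, 0.047])]
top blank_mid_center [([186, 161], 0.68, [0.61, 0.231]), ([286, 177], 0.57, [0.557, -0.067])]
top blank_short_center [([229, 163], 0.67, [0.602, 0.104]), ([211, 127], 0.51, [0.713, 0.158])]
top box [([346, 195], 0.65, [0.501, -0.258])]
top btn_wide_top [([353, 196], 0.68, [0.494, -0.257]), ([284, 176], 0.27, [0.555, -0.057]), ([211, 170], 0.18, [0.578, 0.153])]
top offcut [([286, 174], 0.66, [0.567, -0.07])]
top glue [([143, 180], 0.85, [0.555, 0.372]), ([211, 168], 0.72, [0.592, 0.162])]
top mug [([326, 116], 0.95, [0.752, -0.202])]
top collar [([392, 232], 0.81,
[... 359 characters left out ...]
526, 0.182]), ([312, 242], 0.73, [0.278, 0.154])]
side blank_long_front [([205, 217], 0.95, [0.671, 0.161]), ([143, 264], 0.82, [0.713, 0.468]), ([309, 213], 0.81, [0.337, -0.019])]
side blank_mid_center [([215, 232], 0.86, [0.595, 0.23])]
side blank_short_center [([229, 213], 0.51, [0.605, 0.1]), ([249, 276], 0.28, [0.4, 0.394])]
side box [([289, 185], 0.77, [0.489, -0.261])]
side btn_wide_top [([285, 167], 0.52, [0.512, -0.263])]
side offcut [([257, 205], 0.48, [0.552, -0.039])]
side glue [([206, 265], 0.69, [0.557, 0.365]), ([240, 225], 0.44, [0.554, 0.117])]
side mug [([228, 182], 0.89, [0.74, -0.178]), ([221, 226], 0.44, [0.614, 0.148])]
side collar [([322, 174], 0.49, [0.386, -0.419])]
```

View pics/top0.png

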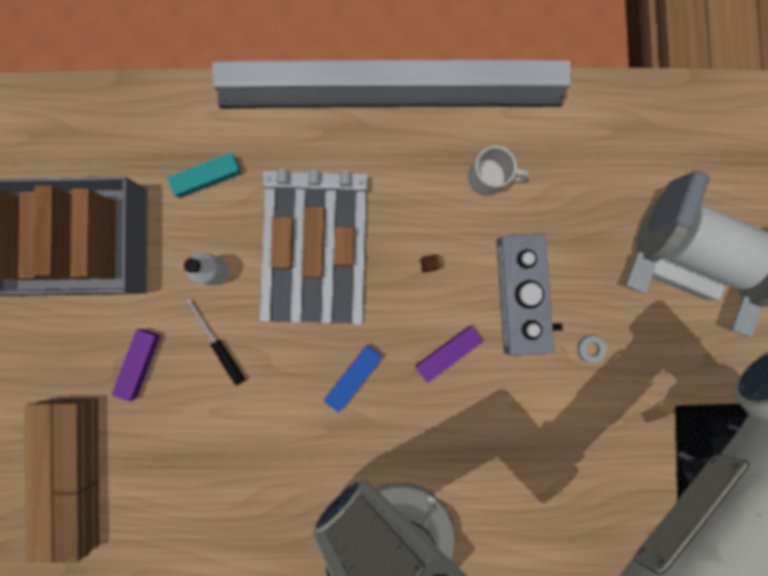

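View pics/side0.png

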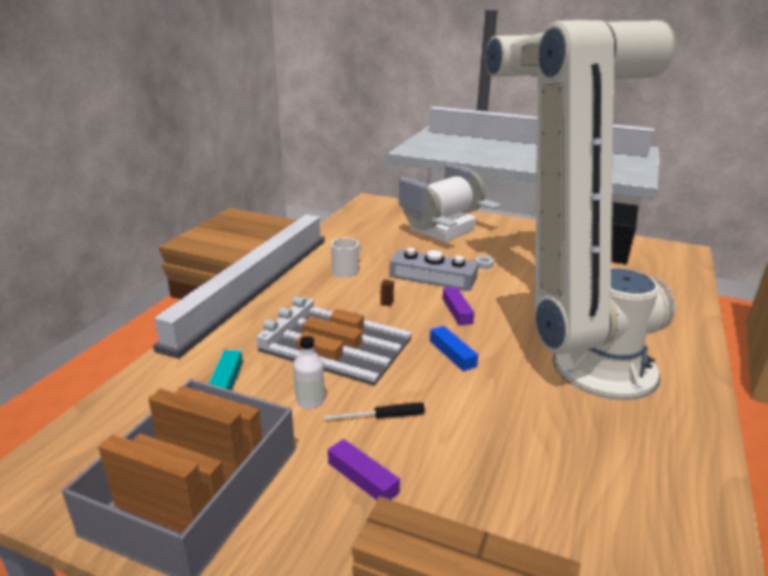

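```bash
python3 - <<'E'
from h import *
s=env.sense();print(s["orientation"],cv2.Rodrigues(np.array(s["orientation"]))[0].round(3).tolist())
c=read_camera("top")
for n,z in(("jig",.012),("box",.055),("offcut",.065)):
    for d in outline_of(c,n)[:1]:
        m=d["pixels"].astype(np.uint8);k=cv2.findContours(m,0,1)[0];k=max(k,key=cv2.contourArea)[:,0]
        W=np.array([at_z(c,p,z)[:2] for p in k],np.float32)
        print(n,d["p"],m.sum(),cv2.minAreaRect(W),np.round(cv2.boxPoints(cv2.minAreaRect(W)),3).tolist())
for d in outline_of(c,"blank_long_center")+outline_of(c,"blank_mid_center")+outline_of(c,"blank_short_center"):
    m=d["pixels"].astype(np.uint8);k=cv2.findContours(m,0,1)[0]
    k=max(k,key=cv2.contourArea)[:,0];W=np.array([at_z(c,p,.048)[:2] for p in k],np.float32)
    if 160<d["pixel"][0]<260 and d["pixel"][1]<200: print("blank",d["p"],d["pixel"],np.round(cv2.minAreaRect(W)[0],3),np.round(cv2.minAreaRect(W)[1],3),cv2.minAreaRect(W)[2])
for d in outline_of(c,"btn_wide")[:4]:
    print("btn",d["p"],d["pixel"],d["pixels"].sum(),at_z(c,d["pixel"],.079).round(3))
im=c["color"];a=cv2.resize(im[100:225,165:255],None,fx=4.4,fy=4.4,interpolation=2);b=cv2.resize(im[145:245,320:405],None,fx=4.4,fy=4.4,interpolation=2)
b=cv2.copyMakeBorder(b,0,a.shape[0]-b.shape[0],0,0,0);cv2.imwrite("pics/crop1.png",np.hstack([a,b]))
E
```

```text
[ 7.00636224e-01 -3.06244448e+00 -6.74891949e-05] [[-0.901, -0.435, -0.0], [-0.435, 0.901, 0.0], [0.0, 0.0, -1.0]]
jig 0.76 5191 ((0.6044490933418274, 0.1677495241165161), (0.20795665681362152, 0.3146219551563263), 87.7361831665039) [[0.4429999887943268, 0.07000000029802322], [0.7580000162124634, 0.057999998331069946], [0.765999972820282, 0.26499998569488525], [0.45100000500679016, 0.27799999713897705]]
box 0.67 2245 ((0.49511581659317017, -0.26284220814704895), (0.24132965505123138, 0.1263580024242401), 2.571437120437622) [[0.3720000088214874, -0.20499999821186066], [0.37700000405311584, -0.3310000002384186], [0.6179999709129333, -0.32100000977516174], [0.6129999756813049, -0.1940000057220459]]
offcut 0.56 146 ((0.5597774386405945, -0.0622839480638504), (0.03488648310303688, 0.03851998597383499), 12.830022811889648) [[0.5379999876022339, -0.04699999839067459], [0.546999990940094, -0.08500000089406967], [0.5809999704360962, -0.07699999958276749], [0.5730000138282776, -0.03999999910593033]]
blank 0.6 [206.6, 159.4] [0.608 0.165] [0.043 0.135] 87.65906524658203
blank 0.67 [186.2, 161.5] [0.604 0.225] [0.042 0.102] 87.35399627685547
blank 0.9 [227.4, 163.9] [0.597 0.104] [0.044 0.078] 89.198486328125
blank 0.19 [186.5, 162.4] [0.606 0.226] [0.044 0.099] 87.35399627685547
btn 0.75 [350.3, 193.2] 155 [ 0.503 -0.249  0.079]
```

View pics/crop1.png

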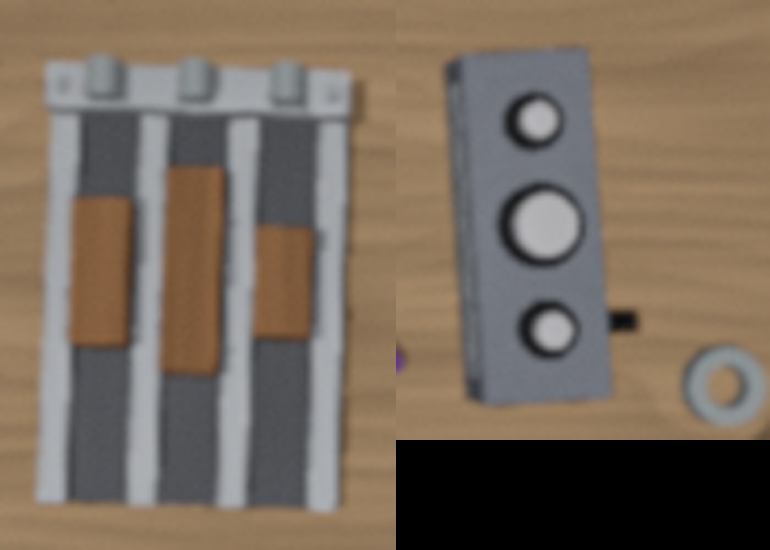

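```bash
python3 - <<'E'
from h import *
c=read_camera("top");print("cam",ray(c,[0,0])[0].round(3))
A=lambda u,v:[165+(u+.5)/4.4-.5,100+(v+.5)/4.4-.5]
B=lambda u,v:[320+(u-396+.5)/4.4-.5,145+(v+.5)/4.4-.5]
f=lambda F,L,z:np.array([at_z(c,F(*p),z)[:2] for p in L])
b=f(A,[(168,166),(223,168),(219,375),(162,373)],.048);print("blank",b.round(3).tolist(),b.mean(0))
j=f(A,[(37,503),(338,511)],.022);print("jig rear",j.round(3).tolist(),j.mean(0))
s=f(A,[(47,108),(348,116)],.042);print("stop",s.round(3).tolist(),s.mean(0))
x=f(B,[(460,55),(588,47),(611,395),(482,402)],.055);print("box",x.round(3).tolist(),x.mean(0))
print("btn",f(B,[(543,224)],.079),f(B,[(538,120),(553,329)],.079))
# side image: hough-free centroid of white button near (289,172)
c=read_camera("side");im=c["color"]
cv2.imwrite("pics/crop2.png",np.hstack([cv2.resize(im[155:195,255:325],None,fx=5.5,fy=5.5,interpolation=2),cv2.resize(im[200:240,190:260],None,fx=5.5,fy=5.5,interpolation=2)]))
print("pred side btn",proj(c,[.494,-.257,.079]))
for P in ([.537,.167,.048],[.68,.164,.048],b.mean(0).tolist()+[.048]): print(proj(c,P))
E
```

```text
cam [0.47  0.049 1.093]
blank [[0.677, 0.179], [0.676, 0.142], [0.535, 0.147], [0.537, 0.185]] [0.60634326 0.16322995]
jig rear [[0.451, 0.274], [0.442, 0.068]] [0.44653279 0.1714453 ]
stop [[0.72, 0.262], [0.711, 0.057]] [0.71550846 0.15967685]
box [[0.612, -0.211], [0.617, -0.299], [0.381, -0.307], [0.378, -0.219]] [ 0.49694414 -0.25911353]
btn [[ 0.49621605 -0.25696391]] [[ 0.56510115 -0.25564283]
 [ 0.42698531 -0.26169007]]
pred side btn [[288.96330764 168.29547296]]
[[238.20446041 221.8247477 ]]
[[201.86169191 212.65350482]]
[[220.56515103 216.9775364 ]]
```

View pics/crop2.png

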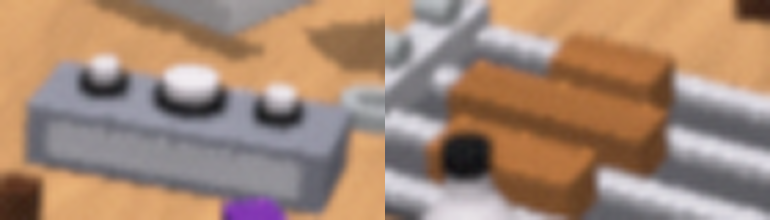

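Request:
arm_command:
  commands:
    - [[0.0, 0.03, 0.07, 0, 0], [0.0, 0.06, 0.13, 0, 0], [0.0, 0.09, 0.19, 0, 0], [0.0, 0.12, 0.25, 0, 0], [0.0, 0.14, 0.31, 0, 0], [0.0, 0.16, 0.37, 0, 0], [0.0, 0.18, 0.43, 0, 0], [0.0, 0.2, 0.49, 0, 0]]
  squeeze: 20

```text
t: 2.9
tcp_pos: [0.4299, -0.0318, 0.2397]
orientation: [-0.701, 3.061, -0.0]
wrist_force: [0.2, -0.0, -0.2]
grip_width: 0.0002
```

Request:
arm_command:
  commands:
    - [[0.0, 0.01, 0.04, 0, -0.1], [0.0, 0.02, 0.09, 0, -0.2], [0.0, 0.03, 0.13, 0, -0.3], [0.0, 0.04, 0.173, 0, -0.4], [0.0, 0.051, 0.173, -0.03, -0.494], [0.0, 0.051, 0.173, -0.07, -0.494], [0.0, 0.051, 0.173, -0.12, -0.494], [0.0, 0.051, 0.173, -0.12, -0.494]]

```text
t: 3.9
tcp_pos: [0.4781, 0.1378, 0.1163]
orientation: [-0.07, -3.134, 0.006]
wrist_force: [0.7, -0.7, 0.6]
grip_width: -0.0
```

```bash
python3 - <<'E'
from h import *
s=env.sense();print(s["t"],s["tcp_pos"],cv2.Rodrigues(np.array(s["orientation"]))[0].round(3).tolist(),s["qvel"].round(3))
E
```

```text
3.9 [0.47808546 0.13778247 0.11627488] [[-0.999, 0.045, -0.007], [0.045, 0.999, -0.004], [0.007, -0.004, -1.0]] [-0.002 -0.049  0.116  0.045 -0.051 -0.   ]
```

Request:
arm_command:
  commands:
    - [[0.0, 0.012, 0.03, 0, 0], [0.0, 0.012, 0.03, 0, 0], [0.0, 0.012, 0.03, -0.02, 0], [0.0, 0.012, 0.03, -0.04, 0], [0.0, 0.012, 0.03, -0.06, 0], [0.0, 0.012, 0.03, -0.08, 0], [0.0, 0.012, 0.03, -0.08, 0], [0.0, 0.012, 0.03, -0.08, 0]]

```text
t: 4.9
tcp_pos: [0.4937, 0.1695, 0.0411]
orientation: [0.069, 3.138, 0.002]
wrist_force: [1.1, 0.5, 0.4]
grip_width: 0.0001
```

```bash
python3 - <<'E'
from h import *
s=env.sense();print(s["t"],s["tcp_pos"],s["wrist_force"])
a=read_camera("top")["color"][100:225,150:270];b=read_camera("side")["color"][170:260,180:290]
cv2.imwrite("pics/c3.png",np.hstack([cv2.resize(a,(384,400),interpolation=2),cv2.resize(b,(400,400),interpolation=2)]))
E
```

```text
4.9 [0.49366505 0.16949693 0.0410913 ] [1.11115368 0.47096668 0.40332669]
```

View pics/c3.png

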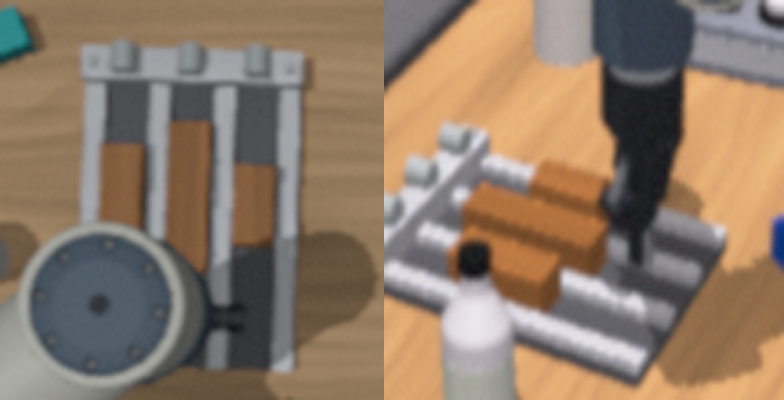

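Request:
arm_command:
  commands:
    - [[0.0, 0.01, 0, -0.005, 0], [0.0, 0.018, -0.001, -0.005, 0], [0.0, 0.024, -0.001, -0.005, 0], [0.0, 0.029, -0.001, -0.005, 0], [0.0, 0.034, -0.0015, -0.005, 0], [0.0, 0.04, -0.0015, -0.005, 0], [0.0, 0.046, -0.002, -0.005, 0], [0.0, 0.052, -0.002, -0.005, 0]]

```text
t: 6.0
tcp_pos: [0.5449, 0.1671, 0.0342]
orientation: [-0.069, -3.141, 0.0]
wrist_force: [-1.0, -0.7, -0.3]
grip_width: -0.0002
```

```bash
cat > chk.py <<'E'
from h import *
s=env.sense();print(s["t"],s["tcp_pos"],s["wrist_force"])
for n in("top","side"):
    c=read_camera(n)
    for k in("blank_long_front","blank_long_rear","jig_stop"):
        z=.027 if k=="jig_stop" else .03
        for d in pinpoint(c,k)[:6]:
            X=at_z(c,d["pixel"],z)
            if .5<X[0]<.73 and .1<X[1]<.22: print(n,k,d["pixel"],round(d["p"],2),X[:2].round(4))
E
python3 chk.py
```

```text
6.0 [0.54488287 0.16707076 0.03420063] [-0.95162175 -0.65799934 -0.29756663]
top blank_long_front [207.7, 133.2] 0.8 [0.6934 0.1667]
top jig_stop [212.1, 126.5] 0.94 [0.7144 0.1535]
side blank_long_front [196.6, 215.0] 0.91 [0.7045 0.1602]
side blank_long_rear [235.5, 226.8] 0.69 [0.5441 0.1741]
side jig_stop [193.1, 214.5] 0.7 [0.7203 0.1581]
```

Request:
arm_command:
  commands:
    - [[0.0, 0.003, 0, 0.001, 0], [0.0, 0.006, 0, 0.001, 0], [0.0, 0.009, 0, 0.001, 0], [0.0, 0.011, -0.0005, 0.001, 0], [0.0, 0.013, -0.0005, 0.001, 0], [0.0, 0.0145, -0.0005, 0.001, 0], [0.0, 0.0155, -0.0005, 0.001, 0], [0.0, 0.016, -0.0005, 0.001, 0]]

```text
t: 7.4
tcp_pos: [0.5606, 0.1666, 0.0353]
orientation: [-0.069, -3.141, 0.0]
wrist_force: [-0.6, 0.8, 0.7]
grip_width: 0.0002
```

```bash
python3 chk.py
```

```text
7.4 [0.56057527 0.16661857 0.03528272] [-0.63143886  0.82059535  0.72549612]
top blank_long_front [206.9, 125.9] 0.75 [0.7158 0.1689]
top jig_stop [210.8, 128.2] 0.76 [0.7093 0.1575]
side blank_long_front [196.2, 216.2] 0.72 [0.7018 0.168 ]
side blank_long_rear [230.4, 224.9] 0.69 [0.5653 0.1703]
side jig_stop [193.5, 215.8] 0.86 [0.7145 0.1653]
```

Request:
arm_command:
  commands:
    - [[0.0, 0.0004, 0, 0, 0], [0.0, 0.0008, 0, 0, 0], [0.0, 0.0012, 0, 0, 0], [0.0, 0.0016, 0, 0, 0], [0.0, 0.002, 0, 0, 0], [0.0, 0.0024, 0, 0, 0], [0.0, 0.0024, 0, 0, 0], [0.0, 0.0024, 0, 0, 0]]

```text
t: 8.8
tcp_pos: [0.5631, 0.1666, 0.0353]
orientation: [0.069, 3.141, 0.0]
wrist_force: [-0.7, -0.5, 0.6]
grip_width: 0.0
```

Request:
arm_command:
  commands:
    - [[0.0, 0.0003, 0, 0, 0], [0.0, 0.0006, 0, 0, 0], [0.0, 0.0009, 0, 0, 0], [0.0, 0.0012, 0, 0, 0], [0.0, 0.0015, 0, 0, 0], [0.0, 0.0015, 0, 0, 0], [0.0, 0.0015, 0, 0, 0], [0.0, 0.0015, 0, 0, 0]]

```text
t: 9.8
tcp_pos: [0.5645, 0.1666, 0.0352]
orientation: [0.069, 3.141, -0.0]
wrist_force: [-0.8, -0.2, -0.4]
grip_width: -0.0002
```

Request:
arm_command:
  commands:
    - [[0.0, 0.0003, 0, 0, 0], [0.0, 0.0006, 0, 0, 0], [0.0, 0.0009, 0, 0, 0], [0.0, 0.0012, 0, 0, 0], [0.0, 0.0015, 0, 0, 0], [0.0, 0.0015, 0, 0, 0], [0.0, 0.0015, 0, 0, 0], [0.0, 0.0015, 0, 0, 0]]

```text
t: 10.8
tcp_pos: [0.5654, 0.1666, 0.0353]
orientation: [-0.069, -3.14, 0.0]
wrist_force: [-5.6, 1.0, 3.8]
grip_width: 0.0001
```

```bash
python3 - <<'E'
from h import *
print(env.sense()["wrist_force"])
a=read_camera("top")["color"][115:165,185:235];b=read_camera("side")["color"][195:245,180:240]
cv2.imwrite("pics/c4.png",np.hstack([cv2.resize(a,(380,380),interpolation=2),cv2.resize(b,(420,380),interpolation=2)]))
E
```

```text
[-5.55966401  1.04762512  3.83850111]
```

View pics/c4.png

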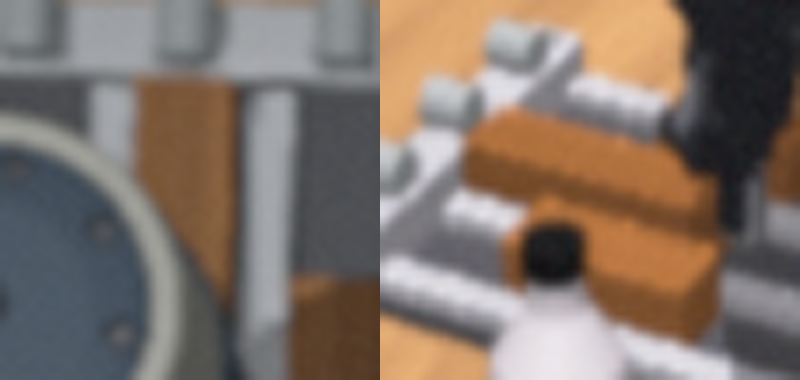

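Request:
arm_command:
  commands:
    - [[0.0, -0.005, 0, 0, 0], [0.0, -0.015, 0.0005, 0, 0], [0.0, -0.03, 0.001, 0, 0], [0.0, -0.03, 0.001, 0, 0], [0.0, -0.03, 0.001, 0.03, 0], [0.0, -0.03, 0.001, 0.07, 0], [0.0, -0.03, 0.001, 0.12, 0], [0.0, -0.03, 0.001, 0.16, 0]]

```text
t: 11.9
tcp_pos: [0.5367, 0.1677, 0.1977]
orientation: [0.069, 3.138, 0.001]
wrist_force: [0.5, 0.3, -0.6]
grip_width: -0.0001
```

Request:
arm_command:
  commands:
    - [[0.0, -0.005, -0.03, 0.01, 0], [0.0, -0.01, -0.09, 0.01, 0], [0.0, -0.015, -0.15, 0.01, 0], [0.0, -0.02, -0.21, 0.01, 0], [0.0, -0.025, -0.27, 0.01, 0], [0.0, -0.03, -0.33, 0.01, 0], [0.0, -0.035, -0.39, 0.01, 0], [0.0, -0.038, -0.42, 0.01, 0]]

```text
t: 12.9
tcp_pos: [0.4975, -0.2554, 0.2053]
orientation: [0.073, 3.14, -0.001]
wrist_force: [0.2, 0.4, -0.4]
grip_width: -0.0003
```

```bash
python3 chk.py
```

```text
12.9 [ 0.49751599 -0.25537569  0.20525459] [ 0.20269105  0.41956779 -0.37930076]
top blank_long_front [209.3, 127.2] 0.8 [0.7117 0.1617]
top blank_long_rear [206.8, 171.9] 0.95 [0.5758 0.1706]
top jig_stop [209.6, 126.5] 0.84 [0.7145 0.1611]
side blank_long_front [195.0, 213.0] 0.78 [0.7167 0.1504]
side blank_long_rear [231.4, 225.6] 0.83 [0.5602 0.1729]
side jig_stop [194.9, 215.7] 0.62 [0.7103 0.1627]
side jig_stop [224.3, 231.1] 0.47 [0.5697 0.2094]
```

Request:
arm_command:
  commands:
    - [[0.0, -0.0015, -0.0015, -0.02, 0], [0.0, -0.0015, -0.0015, -0.04, 0], [0.0, -0.0015, -0.0015, -0.06, 0], [0.0, -0.0015, -0.0015, -0.08, 0], [0.0, -0.0015, -0.0015, -0.09, 0], [0.0, -0.0015, -0.0015, -0.1, 0], [0.0, -0.0015, -0.0015, -0.1, 0], [0.0, -0.0015, -0.0015, -0.1, 0]]

```text
t: 14.3
tcp_pos: [0.4969, -0.254, 0.1059]
orientation: [0.069, 3.14, -0.001]
wrist_force: [0.2, 0.4, -0.5]
grip_width: -0.0001
```

```bash
python3 - <<'E'
from h import *
a=read_camera("top")["color"][110:190,170:250];b=read_camera("side")["color"][130:200,245:331]
cv2.imwrite("pics/c5.png",np.hstack([cv2.resize(a,(360,360),interpolation=2),cv2.resize(b,(440,360),interpolation=2)]))
E
```

```text
(no output)
```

View pics/c5.png

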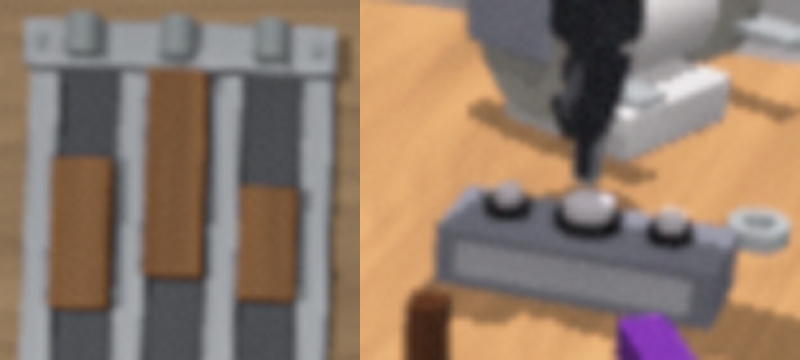

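Request:
arm_command:
  commands:
    - [[0.0, 0, -0.003, -0.005, 0], [0.0, 0, -0.003, -0.01, 0], [0.0, 0, -0.003, -0.014, 0], [0.0, 0, -0.003, -0.017, 0], [0.0, 0, -0.003, -0.019, 0], [0.0, 0, -0.003, -0.0205, 0], [0.0, 0, -0.003, -0.022, 0], [0.0, 0, -0.003, -0.022, 0]]

```text
t: 15.4
tcp_pos: [0.4964, -0.2569, 0.0834]
orientation: [-0.069, -3.141, -0.0]
wrist_force: [-1.4, 1.4, 2.8]
grip_width: 0.0001
```

Request:
arm_command:
  commands:
    - [[0.0, 0, 0, -0.001, 0], [0.0, 0, 0, -0.002, 0], [0.0, 0, 0, -0.0025, 0], [0.0, 0, 0, -0.003, 0], [0.0, 0, 0, -0.0034, 0], [0.0, 0, 0, -0.0034, 0], [0.0, 0, 0, -0.0034, 0], [0.0, 0, 0, -0.0034, 0]]

```text
t: 16.4
tcp_pos: [0.4964, -0.2569, 0.0799]
orientation: [-0.069, -3.141, -0.0]
wrist_force: [-2.7, 1.4, 5.3]
grip_width: 0.0005
```

Request:
arm_command:
  commands:
    - [[0.0, 0, 0, -0.0003, 0], [0.0, 0, 0, -0.0006, 0], [0.0, 0, 0, -0.0009, 0], [0.0, 0, 0, -0.0012, 0], [0.0, 0, 0, -0.0012, 0], [0.0, 0, 0, -0.0012, 0], [0.0, 0, 0, -0.0012, 0], [0.0, 0, 0, -0.0012, 0]]

```text
t: 17.4
tcp_pos: [0.4964, -0.2569, 0.0791]
orientation: [0.069, 3.141, -0.0]
wrist_force: [-3.5, 3.1, 7.5]
grip_width: -0.0003
```

Force 7.5 N exceeds the 5 N spring force at full travel, so the button is on its end stop. Drawing back now.

Request:
arm_command:
  commands:
    - [[0.0, 0, 0, 0.004, 0], [0.0, 0, 0, 0.01, 0], [0.0, 0, 0, 0.02, 0], [0.0, 0, 0, 0.04, 0], [0.0, 0, 0, 0.07, 0], [0.0, 0, 0, 0.1, 0], [0.0, 0, 0, 0.13, 0], [0.0, 0, 0, 0.15, 0]]

```text
t: 18.4
tcp_pos: [0.4972, -0.2571, 0.2309]
orientation: [0.069, 3.138, -0.001]
wrist_force: [-1.0, 0.6, 0.6]
grip_width: -0.0003
```

Request:
arm_command:
  commands:
    - [[0.0, -0.02, -0.03, 0, 0], [0.0, -0.05, -0.06, 0, 0], [0.0, -0.08, -0.09, 0, 0], [0.0, -0.11, -0.12, 0, 0], [0.0, -0.14, -0.15, 0, 0], [0.0, -0.16, -0.17, 0, 0], [0.0, -0.16, -0.17, 0, 0], [0.0, -0.16, -0.17, 0, 0]]

```text
t: 19.4
tcp_pos: [0.3369, -0.4268, 0.2289]
orientation: [0.07, 3.14, -0.0]
wrist_force: [0.4, 0.9, -0.6]
grip_width: 0.0
```

```bash
python3 chk.py; python3 - <<'E'
from h import *
a=read_camera("top")["color"][95:260,130:420];b=read_camera("side")["color"][140:200,240:340]
cv2.imwrite("pics/c6.png",np.vstack([cv2.resize(a,(527,300),interpolation=2),cv2.resize(b,(527,300),interpolation=2)]))
E
```

```text
19.4 [ 0.33690212 -0.42680924  0.22891425] [ 0.35808841  0.86832709 -0.62956163]
top blank_long_front [207.2, 126.9] 0.55 [0.7127 0.1681]
top blank_long_rear [206.3, 171.7] 0.58 [0.5764 0.172 ]
top jig_stop [209.6, 128.8] 0.98 [0.7075 0.1612]
side blank_long_front [194.1, 214.4] 0.58 [0.7148 0.1602]
side blank_long_rear [228.2, 224.0] 0.98 [0.5747 0.1682]
side jig_stop [194.1, 216.2] 0.61 [0.7112 0.1669]
```

View pics/c6.png

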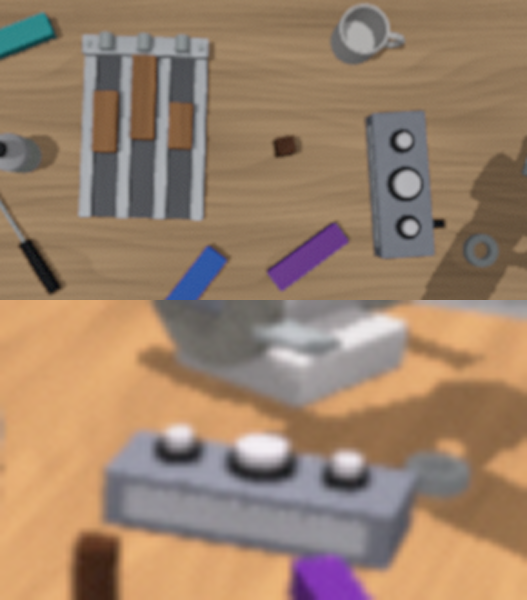

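The final view shows the long blank against the stop bar (crop 143,57), and all three buttons up. The arm is clear and everything else looks undisturbed.

```bash
python3 -c "
from rig import env
print(env.hand_in())"
```

```text
the job is handed in; nothing more can be done
None
```

The longest blank is home against the stop bar, the wide button was pressed and released, and the job is handed in after about 19 s of the 42 s. `hand_in()` gave no verdict.

- **Blank:** It was in the middle lane. I pushed it about 40 mm with closed fingertips, with about 1 N on the wrist in the readings along the way. At the stop the reading rose to about 5.6 N.
- **Button:** The wide one was the middle of the three. I pressed it to its end stop, with 7.5 N upward (about 9 N in all) on the wrist, then raised the arm and drew back clear.
- **Last checks:** The final pictures show the blank's far end touching the bar and all three buttons up. The shorter blanks, offcut, mug, collar, screwdriver and coloured look-alikes look unmoved. I judged that by eye and did not re-measure them.
- **Disagreements:** The networks' points for the blank's front and the stop scattered by 5 to 10 mm between views. I therefore relied on the force rise and on where the fingertips stopped. That put the blank's front at x = 0.716 m, against 0.7155 m for the stop measured from the picture.

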